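# Hang the stout plug gauge in its case and shut the lid

## Robot

A 7-joint arm with a two-finger parallel gripper is mounted at the origin on the work surface. World frame = base frame: x ahead of the robot, y to its left, z up, the work surface at z = 0. Lengths are in m, angles in rad, forces in N, time in s.
With the tool pointing down it reaches from about 0.4 to 0.85 m from the base axis. Payload 6.9 kg.
Tool frame: the origin (TCP) lies midway between the tips of the shut fingers; the grasp point (between the pads) lies behind it (ctrl.pinch_z is the z of the grasp point in the tool frame, in m); z points along the fingers, y is the line along which they close (so a half turn about z gives the same grasp; the last joint's range is limited). The gripper opens to 85 mm and grips with 20 to 120 N. Pads are 22 mm wide; open, the fingers measure 114 mm over their backs; the gripper's body (76 mm by 85 mm) begins 54 mm behind the grasp point. The pads swing forward as they close: fully open they stand 13 mm farther back than shut.
Start: joints at [-1.228, 0.507, -0.238, 1.5, 0.126, 1.149, -0.155], TCP at [0.147, 0.608, 0.231] pointing down, gripper open.
Joint ranges: [-3.08, 3.08], [-0.24, 2.05], [-1.43, 1.35], [0, 2.5], [-1.52, 4.66], [0.17, 1.96], [-2.89, 2.89]. Speed limits (rad/s): [2.39, 2.39, 3.14, 3.14, 3.14, 3.14, 3.14].

## Interface

Orientations are given as a unit quaternion [w, x, y, z].
In Python, from station import ctrl, get_state, vision, ticket, models gives the robot as it stands. Calls block until the motion is done:
- ctrl.movep(position, orientation): joint-space move of the TCP to a pose.
- ctrl.movel(position, frame=None, max_speed=0.15): straight line of the TCP; frame=None keeps the orientation; max_speed is the mean speed in m/s.
- ctrl.set_joints(angles): joint-space move.
- ctrl.ungrasp() and ctrl.close_gripper(force=None): open the fingers fully, or close them until they stop; force is the grip in N (None keeps the last).
- ctrl.pause(seconds).
- ctrl.ik(position, orientation): joint angles nearest the present ones, or None.
- get_state(): the state.
- vision.grab_frame(name): name is "scene" or "top" or "wrist"; returns (picture, depth): 420x560x3 uint8, blue, green, red; 420x560 float32, m along the optical axis (not along the pixel's ray), 0 where there is no reading.
- vision.camera_info(name): a dict with "mtx" (3x3 intrinsics, pixels), "R" (3x3) and "t" (3): a world point X has camera coordinates R X + t; the wrist camera has in their place "hand_eye" (4x4, takes a point from camera to tool coordinates, whose origin is the TCP and whose axes are the flange's). Camera axes: x right, y down, z forward; pixel columns grow to the right and rows downward; lengths in m; the calibration is good to about 2 mm. A picture is of the moment at which its call begins: read the wrist's pose just before it. camera_info takes no time and is no camera call.
A pose or a line that the arm cannot do raises ctrl.Unreachable and nothing moves.
- ticket.close_job(): hands the job in; it is judged then, once.
Trained networks look in the newest picture that a camera, given by its name, has taken for a name from the list of things; names that differ only in an ending like _2 or _b are one class to them, and where a whole thing is asked for, a point or a joint stands for the part that bears it (a point fixed in the world has none). Each returns a list of dicts, best first, with "p" (0 to 1); they miss things now and then, are a little off and sometimes report something else, mostly with a low value. They report only what shows in the picture. A call takes as long as a camera call.
- models.recognise(camera, target): "point" ([column, row] in pixels, amid what is visible of it).
- models.masks_of(camera, target): "mask" (420x560 bool, what is visible of it) and "point" ([column, row] in pixels, amid what is visible of it).
The state is a dict: "time": time; "qpos": joint angles; "qd": joint speeds; "tau": joint torques, N m; "tcp_pos": TCP position; "eef_rot": TCP orientation; "contact_force": force on the tool from outside, world axes, zero at the start; "wrist_torque": the same for the moment, N m; "width": finger opening in m; "gripper_force": force on a finger pad.
Only numpy, scipy, OpenCV 4.12 (cv2) and the standard library are available. Lean on these libraries where they do the work, as an engineer would, in place of code of your own. Each camera call takes 0.05 s, during which the arm holds its last target. There are 200 camera calls.

## Task

Hang the stouter of the two brass plug gauges by its stirrup handle on the hook inside the grey gauge case, let go so that it hangs free of the case floor, then push the lid fully shut. The lid may need pushing further back first to make room for the hand. Leave the other things on the bench where they are.

Things in the scene. Friction and masses are not known exactly. Their poses are not given: they have to be found in the camera images.
- gauge: Stout brass plug gauge, loose, upright, 0.42 kg: plug 36 mm diameter, 45 mm tall, two black O-rings. On it a stiff stirrup handle of flat bar (16 mm wide in x), 52 mm wide outside in y; uprights 5 mm thick, z 45..98 mm; top bar z 92..98 mm; open window 42 mm wide (y), z 50..92 mm, seen through along x. Can be gripped across the uprights' outsides. Origin: centre of underside, z up.
- gauge_eye (a point): Point of the stout gauge in the middle of the underside of its top bar, 92 mm above its underside; this is what rests on the hook. Axes as gauge.
- slim_gauge: The other brass plug gauge, to be left alone: plug 26 mm in diameter, 45 mm tall, stirrup 40 mm wide outside along y, 98 mm high overall. Origin at the centre of the underside, z up.
- case: The grey cast aluminium gauge case, fixed to the bench, an open box 170 mm (x) by 220 mm (y) by 155 mm tall (z), walls and floor 6 mm thick. Origin at the centre of the underside. The lid is hinged along the top of the +x wall; the hook sticks out from the inside of that same wall at y = 0.
- hook: The steel hook in the case, fixed; origin and axes coincide with those of case. A round rod 8 mm in diameter runs from the inside of the +x wall (x = 79 mm) along -x at y = 0, centre height z = 120 mm, to x = 7 mm, then turns up to a rounded tip at x = 3 mm whose top is at z = 140 mm.
- hook_seat (a point): Point on top of the hook's rod where the handle should rest, at x = 30, y = 0, z = 124 mm in the case's frame; axes as case (x points along the rod to the wall and hinge).
- lid (a joint): Angle of the case's lid, rad: 0 fully shut, growing as it opens, pi/2 upright, at most 1.9. The hinge is stiff, so the lid stays where it is left; lean it back past upright (about 1.75) for most room above the hook. Pushing it takes about 4 to 9 N at 100 mm from the hinge.
- lid_hinge (a point): Middle of the lid's hinge axis, at x = 85, y = 0, z = 155.5 mm in the case's frame; the axis runs along the case's y. This frame turns with the lid: a flat plate from x = 0 to -170 mm (with a 60 mm wide tab to -179 mm), y = -110..110 mm, z = 0 (inner face) to 6 mm (outer face; small ribs to 9 mm near y = +-95).
- drift: Steel drift pin with a square shank, 142 mm long along x, 14 mm thick, lying. Bystander. Origin under its middle.
- bushing: Bronze bushing standing, 40 mm outside, 26 mm inside diameter, 35 mm tall. Bystander. Origin at the centre of the underside.
- flat_bushing: Low bronze bushing, 52 mm outside diameter, 16 mm tall. Bystander. Origin at the centre of the underside.
- can: Plain metal can, 56 mm in diameter, 115 mm tall, standing. Bystander. Origin at the centre of the underside.
- wrench: Steel wrench lying along its x, about 200 mm long. Bystander.
- block: Dark steel gauge block, 60 x 35 x 30 mm tall. Bystander. Origin at the centre of the underside.

How it is judged:
By the outcome, as a careful person would: the job done as asked, in the order asked, and still so for the second after the job is handed in, with the robot touching nothing.
It also fails if it takes over 69 s, if anything falls off the work surface, if the arm or the gripper's body presses on something with over 40 N, if the wrist force passes 120 N, or if a joint passes its speed limit or range.

## Working session

There is one attempt and no reset: what is moved stays moved. The work goes in short steps, each a Python script; the robot and the scene stay as the last script left them, time stands still between calls to the robot, and variables do not carry over. Pictures are saved under pics/ and viewed, at most 10 in all, crops included, and the job is handed in when it is done.

```bash
mkdir -p pics; ls; cat > h.py <<'E'
import numpy as np, cv2
from station import ctrl, get_state, vision, ticket, models
def cloud(cam, d):
    """world points HxWx3 from depth"""
    ci=vision.camera_info(cam); K=np.array(ci["mtx"]); v,u=np.mgrid[:d.shape[0],:d.shape[1]]
    P=np.stack([(u-K[0,2])/K[0,0]*d,(v-K[1,2])/K[1,1]*d,d],-1)
    return (P-np.array(ci["t"]))@np.array(ci["R"])
E
python3 - <<'E'
from h import *
ims=[]
for c in("scene","top"):
    im,d=vision.grab_frame(c); W=cloud(c,d); ims.append(im)
    np.savez(f"{c}.npz",im=im,d=d,W=W)
    cv2.imwrite(f"pics/{c}0.png",cv2.resize(im,(800,600)))
    for t in("gauge","slim_gauge","case","lid","can","hook"):
        for m in models.masks_of(c,t)[:2]:
            k=m["mask"]&(d>0); p=W[k]
            print(c,t,round(m["p"],2),np.round(m["point"]),k.sum(),np.round(np.percentile(p,[3,50,97],axis=0),3).tolist() if len(p) else "")
s=get_state();print(s["time"],s["tcp_pos"],s["eef_rot"],ctrl.pinch_z)
E
```

```text
pics
scene gauge 0.71 [260. 183.] 436 [[0.443, -0.206, 0.006], [0.462, -0.185, 0.05], [0.472, -0.165, 0.101]]
scene slim_gauge 0.59 [227. 242.] 384 [[0.62, -0.24, 0.004], [0.633, -0.222, 0.051], [0.642, -0.205, 0.101]]
scene case 0.69 [402. 198.] 13660 [[0.418, 0.04, 0.005], [0.487, 0.161, 0.109], [0.633, 0.268, 0.307]]
scene case 0.2 [301. 252.] 290 [[0.606, -0.081, 0.003], [0.628, -0.064, 0.03], [0.641, -0.046, 0.038]]
scene lid 0.69 [426. 152.] 3267 [[0.423, 0.071, 0.158], [0.484, 0.173, 0.251], [0.537, 0.267, 0.314]]
scene can 0.56 [282. 289.] 1023 [[0.721, -0.114, 0.009], [0.756, -0.088, 0.108], [0.769, -0.065, 0.118]]
scene hook 0.65 [414. 176.] 202 [[0.448, 0.153, 0.108], [0.456, 0.173, 0.125], [0.523, 0.193, 0.138]]
top gauge 0.81 [324. 245.] 368 [[0.441, -0.206, 0.03], [0.457, -0.181, 0.098], [0.471, -0.159, 0.101]]
top gauge 0.31 [145. 210.] 32 [[0.51, 0.152, 0.123], [0.517, 0.155, 0.13], [0.523, 0.16, 0.142]]
top slim_gauge 0.68 [330. 198.] 354 [[0.482, -0.214, 0.006], [0.559, -0.208, 0.014], [0.611, -0.202, 0.017]]
top slim_gauge 0.55 [322. 248.] 375 [[0.441, -0.206, 0.003], [0.457, -0.181, 0.098], [0.472, -0.159, 0.101]]
top case 0.91 [140. 205.] 14452 [[0.427, 0.041, 0.005], [0.519, 0.159, 0.145], [0.625, 0.258, 0.312]]
top lid 0.67 [114. 229.] 6002 [[0.423, 0.07, 0.168], [0.481, 0.167, 0.258], [0.534, 0.264, 0.315]]
top lid 0.65 [367. 292.] 768 [[0.326, -0.379, 0.004], [0.358, -0.288, 0.008], [0.384, -0.216, 0.011]]
top can 0.59 [279. 107.] 1006 [[0.715, -0.113, 0.009], [0.728, -0.089, 0.114], [0.763, -0.064, 0.118]]
0.7 [0.1466357  0.60754418 0.23132212] [1.59190723e-05 1.18115004e-01 9.92999922e-01 2.72534236e-05] -0.0187
```

View pics/scene0.png

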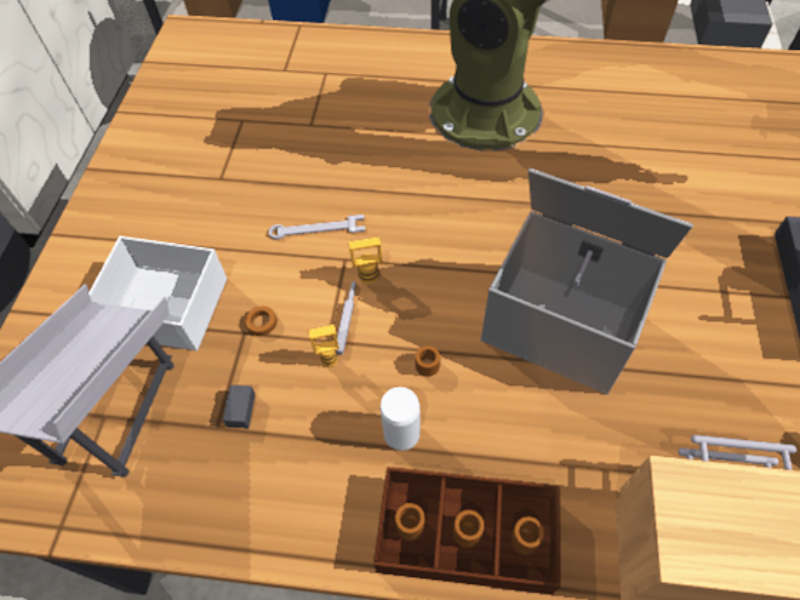

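View pics/top0.png

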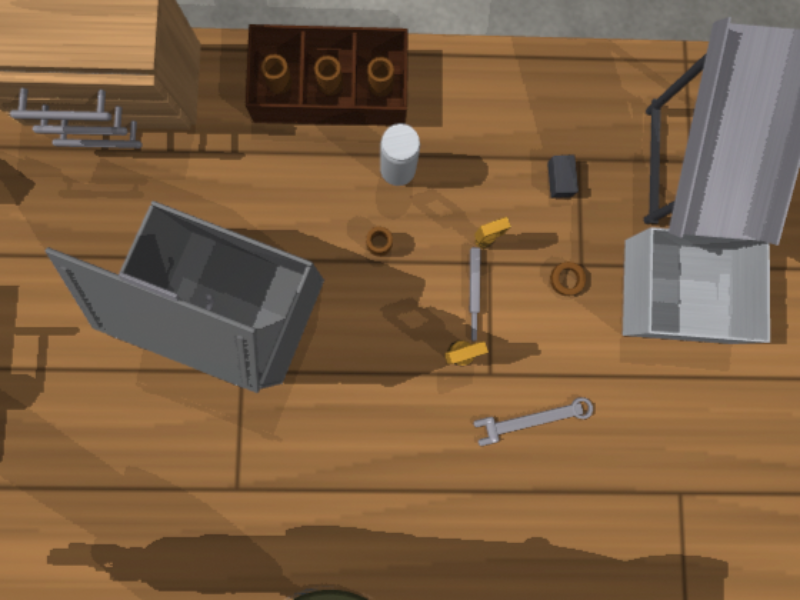

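The pictures show the stout gauge at (365,255) in the scene view. The slim one is at (323,340). The case is at the right, with its hinge towards the robot and the hook at (590,260). Next I fit poses.

```bash
python3 - <<'E'
from h import *
from scipy.optimize import least_squares
S=[np.load(f"{c}.npz")["W"].reshape(-1,3) for c in("scene","top")]
for c,W in zip(("scene","top"),S):
    for n,x,y in(("gauge",.457,-.183),("slim",.63,-.222)):
        p=W[(abs(W[:,0]-x)<.05)&(abs(W[:,1]-y)<.05)&(W[:,2]>.09)&(W[:,2]<.115)]
        r=cv2.minAreaRect(p[:,:2].astype(np.float32)); b=cv2.boxPoints(r)
        e=[b[1]-b[0],b[2]-b[1]]; e=max(e,key=np.linalg.norm)
        print(c,n,len(p),np.round(r[0],4),np.round(r[1],4),"long dir deg",round(np.degrees(np.arctan2(e[1],e[0]))%180,1),np.median(p[:,2]).round(4))
# case rim
for c,W in zip(("scene","top"),S):
    near=(W[:,0]>.38)&(W[:,0]<.68)&(W[:,1]>.0)&(W[:,1]<.32)
    p=W[near&(W[:,2]>.150)&(W[:,2]<.159)]
    r=cv2.minAreaRect(p[:,:2].astype(np.float32)); print(c,"rim",len(p),np.round(r,4) if 0 else r, np.round(cv2.boxPoints(r),3).tolist())
    q=W[near&(W[:,2]>.19)]; m=q.mean(0); 
    for _ in range(3):
        U=np.linalg.svd(q-q.mean(0),full_matrices=False)[2]; n=U[2]; m=q.mean(0); q=q[abs((q-m)@n)<.004]
    n*=np.sign(n[2]); print(c,"lid n",n.round(3),"tilt",np.arcsin(n[2]),len(q),"az",np.degrees(np.arctan2(n[1],n[0])),m.round(3),"maxz",q[:,2].max())
E
```

```text
scene gauge 144 [ 0.4546 -0.1857] [0.0192 0.0514] long dir deg 107.3 0.0986
scene slim 138 [ 0.6302 -0.2235] [0.0182 0.04  ] long dir deg 109.0 0.0984
top gauge 229 [ 0.4562 -0.1842] [0.0158 0.0515] long dir deg 108.8 0.0989
top slim 169 [ 0.6302 -0.2228] [0.016  0.0408] long dir deg 110.8 0.0988
scene rim 1140 ((0.5232619643211365, 0.15264888107776642), (0.21993958950042725, 0.17447243630886078), 69.59642028808594) [[0.40299999713897705, 0.07999999821186066], [0.5669999718666077, 0.01899999938905239], [0.6430000066757202, 0.22499999403953552], [0.47999998927116394, 0.28600001335144043]]
scene lid n [-0.85   0.317  0.421] tilt 0.43407898254923044 2682 az 159.5698781762191 [0.491 0.168 0.262] maxz 0.32178692688339433
top rim 1001 ((0.5222808122634888, 0.15470647811889648), (0.22069944441318512, 0.1758478879928589), 69.50289154052734) [[0.4009999930858612, 0.0820000022649765], [0.5659999847412109, 0.020999999716877937], [0.6430000066757202, 0.22699999809265137], [0.4790000021457672, 0.289000004529953]]
top lid n [-0.844  0.314  0.434] tilt 0.44913003247686345 5274 az 159.6145481239817 [0.486 0.166 0.264] maxz 0.3222146880673701
```

```bash
cat >> h.py <<'E'
YAW=np.radians(159.5); C0=np.array([.5253,.1530]); EX=np.array([np.cos(YAW),np.sin(YAW)]); EY=np.array([-EX[1],EX[0]])
def cw(x,y,z): return np.r_[C0+x*EX+y*EY,z]     # case -> world
def wc(p): p=np.asarray(p); return np.stack([(p[...,:2]-C0)@EX,(p[...,:2]-C0)@EY,p[...,2]],-1)
def down(deg): # tool down, closing axis at deg
    f=np.radians((deg+90)/2); return np.array([0,np.cos(f),np.sin(f),0])
def st(tag=""):
    s=get_state(); print(tag,"t",round(s["time"],2),"tcp",np.round(s["tcp_pos"],4),"F",np.round(s["contact_force"],1),"w",round(s["width"],4),"gf",np.round(s["gripper_force"],1)); return s
def lid():
    im,d=vision.grab_frame("top"); q=wc(cloud("top",d).reshape(-1,3))
    q=q[(abs(q[:,1])<.11)&(q[:,0]>-.06)&(q[:,0]<.17)&(q[:,2]>.19)&(q[:,2]<.34)]
    return im,q
E
python3 - <<'E'
from h import *
print(np.round(vision.camera_info("wrist")["hand_eye"],3).tolist())
D=down(69.5)
for z in(.45,.275,.1,.13):
  for x in (-.035,.03,.096): 
    q=ctrl.ik(cw(x,0,z),D); print(z,x,None if q is None else np.round(q,2))
q=ctrl.ik(np.r_[.455,-.185,.1],down(108.3));print(q)
s=get_state(); ctrl.movel(np.r_[s["tcp_pos"][:2],.42],max_speed=.3); ctrl.close_gripper(20); st()
try: ctrl.movep(cw(-.04,0,.42),D); st()
except ctrl.Unreachable as e: print(e)
E
```

```text
[[0.001, -0.945, -0.326, 0.084], [1.0, 0.001, 0.0, 0.0], [0.0, -0.326, 0.945, -0.141], [0.0, 0.0, 0.0, 1.0]]
0.45 -0.035 [-0.35  0.34  0.09  1.18 -0.03  1.62  0.95]
0.45 0.03 [-0.41  0.25  0.06  1.31 -0.02  1.58  0.87]
0.45 0.096 [-0.5   0.16  0.05  1.43 -0.01  1.56  0.77]
0.275 -0.035 [-0.33  0.39  0.07  1.56 -0.03  1.18  0.95]
0.275 0.03 [-0.4   0.31  0.04  1.69 -0.01  1.14  0.86]
0.275 0.096 [-0.47  0.23  0.01  1.81 -0.    1.1   0.76]
0.1 -0.035 [-0.27  0.56 -0.04  1.81  0.03  0.77  0.9 ]
0.1 0.03 [-0.33  0.5  -0.05  1.94  0.04  0.7   0.81]
0.1 0.096 [-0.4   0.44 -0.08  2.07  0.06  0.64  0.69]
0.13 -0.035 [-0.28  0.53 -0.02  1.77  0.01  0.84  0.91]
0.13 0.03 [-0.34  0.46 -0.04  1.91  0.03  0.78  0.82]
0.13 0.096 [-0.41  0.39 -0.07  2.03  0.04  0.72  0.71]
[ 0.18677115  0.47108871  0.21510823  2.02479904 -0.15843224  0.66116815
  2.39468845]
 t 2.24 tcp [0.1466 0.6075 0.42  ] F [-1.3  0.3  0.1] w 0.0003 gf 0.0
 t 4.48 tcp [0.5625 0.1404 0.4199] F [ 0.   0.5 -0.7] w -0.0 gf 0.0
```

```bash
cat >> h.py <<'E'
def lidang(tag=""):
    im,q=lid(); q=q[(abs(q[:,1])<.1)]
    z=q[:,2]-.1555; x=.085-q[:,0]; a=np.arctan2(z,x); print(tag,"lid polar pct",np.round(np.percentile(a,[5,25,50,75,95]),3),len(a)); return im
E
python3 - <<'E'
from h import *
lidang("before")
ctrl.movel(cw(-.045,0,.278),max_speed=.25); st()
ctrl.movel(cw(.06,0,.278),max_speed=.12); st()
ctrl.movel(cw(.096,0,.278),max_speed=.08); st()
ctrl.movel(cw(.03,0,.278),max_speed=.25); ctrl.movel(cw(.03,0,.40),max_speed=.3); st()
lidang("after")
E
```

```text
before lid polar pct [1.156 1.176 1.189 1.218 1.288] 4889
 t 5.25 tcp [0.568  0.1377 0.2791] F [-1.   0.2  0.5] w -0.0002 gf 0.0
 t 6.28 tcp [0.4689 0.1739 0.2775] F [ 0.2  0.2 -0.3] w 0.0003 gf 0.0
 t 6.88 tcp [0.4347 0.187  0.2781] F [-0.2 -0.5 -0. ] w 0.0004 gf 0.0
 t 7.85 tcp [0.4965 0.1641 0.4006] F [-0.2  0.1 -0.8] w 0.0002 gf 0.0
after lid polar pct [1.758 1.762 1.764 1.768 1.779] 5284
```

```bash
python3 - <<'E'
from h import *
G=np.array([.4556,-.185]); D=down(-71.7)
ctrl.movep(np.r_[G,.30],D); ctrl.ungrasp(); st()
ctrl.movel(np.r_[G,.063],max_speed=.2); st()
ctrl.close_gripper(50); st("grip")
ctrl.movel(np.r_[G,.30],max_speed=.25); st("lift")
for c in("scene","top"):
    im,d=vision.grab_frame(c); W=cloud(c,d); np.savez(f"{c}1.npz",im=im,d=d,W=W)
    for m in models.masks_of(c,"gauge")[:2]:
        p=W[m["mask"]&(d>0)]; print(c,m["p"],np.round(m["point"]),np.round(np.percentile(p,[3,50,97],axis=0),3).tolist())
cv2.imwrite("pics/g.png",im if 0 else np.load("scene1.npz")["im"][60:300,160:480])
E
```

```text
t 10.07 tcp [ 0.4556 -0.185   0.3   ] F [ 0.4  0.5 -0.1] w 0.0854 gf 0.0
 t 11.41 tcp [ 0.4561 -0.1853  0.0637] F [ 0.2  0.3 -0.1] w 0.0852 gf 0.0
grip t 11.82 tcp [ 0.456  -0.185   0.0638] F [-0.1  0.4  5.3] w 0.0514 gf 51.7
lift t 12.93 tcp [ 0.4548 -0.1845  0.2986] F [ 0.3  0.5 -5.2] w 0.051 gf 53.0
scene 0.85 [250. 114.] [[0.443, -0.207, 0.239], [0.462, -0.183, 0.285], [0.472, -0.16, 0.335]]
top 0.42 [ 97. 265.] [[0.384, 0.092, 0.159], [0.425, 0.188, 0.264], [0.47, 0.286, 0.326]]
top 0.35 [337. 238.] [[0.461, -0.225, 0.002], [0.468, -0.172, 0.267], [0.484, -0.153, 0.371]]
```

View pics/g.png

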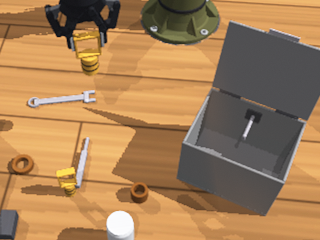

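```bash
python3 - <<'E'
from h import *
for c in("scene","top"):
    q=wc(np.load(f"{c}1.npz")["W"].reshape(-1,3))
    k=q[(abs(q[:,1])<.03)&(q[:,2]>.112)&(q[:,2]<.15)&(q[:,0]>-.03)&(q[:,0]<.065)]
    t=k[k[:,2]>.130]; r=k[(k[:,0]>.015)&(k[:,2]<.13)]
    print(c,len(k),"tip",len(t),np.round(np.percentile(t,[5,50,95],axis=0),4).tolist(),"rod",len(r),np.round(np.percentile(r,[5,50,95],axis=0),4).tolist())
    w=q[(abs(q[:,1])<.1)&(abs(q[:,2]-.153)<.004)&(q[:,0]<-.06)&(q[:,0]>-.1)]; print("far rim",np.round(np.percentile(w[:,0],[2,50,98]),4))
    for s in(-1,1):
        w=q[(abs(q[:,0])<.06)&(abs(q[:,2]-.153)<.004)&(abs(q[:,1]-s*.107)<.012)]; print("side",s,np.round(np.percentile(w[:,1],[2,50,98]),4),len(w))
E
```

```text
scene 81 tip 13 [[0.0007, -0.0019, 0.1335], [0.0029, 0.0012, 0.1385], [0.0055, 0.0042, 0.1415]] rod 60 [[0.0207, -0.0024, 0.1218], [0.0414, 0.001, 0.1236], [0.0626, 0.0044, 0.1262]]
far rim [-0.0848 -0.0819 -0.0767]
side -1 [-0.1087 -0.1053 -0.1028] 140
side 1 [0.1048 0.1075 0.1108] 124
top 164 tip 22 [[0.0008, -0.0024, 0.1322], [0.0044, 0.0008, 0.1391], [0.0082, 0.0031, 0.1414]] rod 123 [[0.0176, -0.0036, 0.1209], [0.0401, 0.0004, 0.1243], [0.0626, 0.0032, 0.1264]]
far rim [-0.0843 -0.0809 -0.0782]
side -1 [-0.1104 -0.1059 -0.1037] 287
side 1 [0.1036 0.1071 0.1094] 228
```

```bash
python3 - <<'E'
from h import *
D=down(-110.5); y=.0008
ctrl.movep(cw(-.04,y,.30),D); st()
ctrl.movel(cw(-.04,y,.120),max_speed=.15); st()
ctrl.movel(cw(.031,y,.120),max_speed=.08); st()
for c in ("scene","top"):
    im,d=vision.grab_frame(c); cv2.imwrite(f"pics/{c}2.png",cv2.resize(im[60:300,260:500] if c=="scene" else im[100:300,20:260],None,fx=2.4,fy=2.4))
    for m in models.masks_of(c,"gauge")[:1]:
        p=wc(cloud(c,d)[m["mask"]&(d>0)]); print(c,m["p"],np.round(np.percentile(p,[3,50,97],axis=0),3).tolist())
E
```

```text
t 14.41 tcp [0.5625 0.1365 0.3001] F [ 0.3 -0.3 -5.2] w 0.0513 gf 53.0
 t 15.76 tcp [0.5631 0.1381 0.1209] F [-0.5  0.  -4.6] w 0.0515 gf 53.0
 t 16.79 tcp [0.4967 0.1629 0.1202] F [ 0.2 -0.3 -6. ] w 0.0512 gf 53.0
scene 0.74 [[-0.047, 0.409, 0.004], [0.006, 0.466, 0.008], [0.053, 0.541, 0.013]]
top 0.69 [[-0.079, -0.105, 0.005], [0.029, 0.023, 0.112], [0.118, 0.109, 0.322]]
```

View pics/scene2.png

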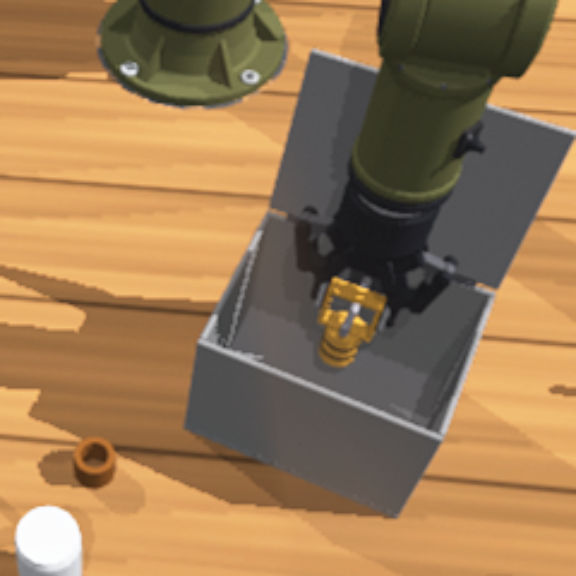

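The hook tip shows through the stirrup window at (350,312), so the handle is threaded. Next I lower it until it makes contact.

```bash
python3 - <<'E'
from h import *
y=.0008
ctrl.movel(cw(.031,y,.101),max_speed=.08); f0=-5.2
for z in np.arange(.100,.0915,-.001):
    ctrl.movel(cw(.031,y,z),max_speed=.03); f=get_state()["contact_force"][2]
    if f>-1.5: break
st(f"seat {z:.3f}")
ctrl.pause(.2); ctrl.ungrasp(); ctrl.pause(.3); st("open")
for c in ("scene",):
    im,d=vision.grab_frame(c); cv2.imwrite(f"pics/{c}3.png",cv2.resize(im[110:250,320:460],None,fx=4,fy=4))
ctrl.movel(cw(.031,y,.28),max_speed=.12); ctrl.movel(cw(.031,y,.42),max_speed=.3); st("up")
im,d=vision.grab_frame("scene"); cv2.imwrite("pics/scene4.png",cv2.resize(im[60:300,260:500],None,fx=2.4,fy=2.4))
lidang()
E
```

```text
seat 0.095 t 18.88 tcp [0.4961 0.1631 0.0956] F [-3.  -1.2  5.6] w 0.0513 gf 54.2
open t 19.82 tcp [0.496  0.1631 0.095 ] F [ 0.2 -0.5 -0.2] w 0.085 gf 0.0
up t 22.18 tcp [0.496  0.1631 0.4199] F [-1.   0.3 -0.2] w 0.0854 gf 0.0
 lid polar pct [1.758 1.762 1.764 1.768 1.78 ] 5268
```

View pics/scene4.png

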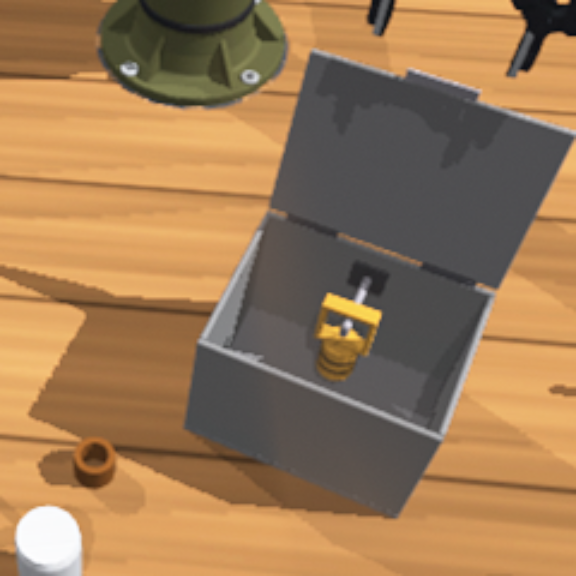

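The gauge hangs on the hook rod behind the upturned tip at (347,325), and the lid is still at 1.76. Next I shut the lid from behind.

```bash
python3 - <<'E'
from h import *
D=down(-110.5); r=.13
def P(th,off=0):
    n=np.array([np.sin(th),np.cos(th)]); p=np.array([.085,.1555])+r*np.array([-np.cos(th),np.sin(th)])+(.006+.011*np.sin(th)+off)*n
    return cw(p[0],0,p[1])
ths=[1.7,1.5,1.3,1.1,.95,.8,.65,.5,.38,.26,.16,.08,.03]
ctrl.close_gripper(20)
try:
    ctrl.movel(cw(.155,0,.42),max_speed=.25); ctrl.movel(cw(.155,0,.284),max_speed=.2); st("behind")
    for t in ths: 
        ctrl.movel(P(t),max_speed=.12); s=get_state(); print(t,np.round(s["contact_force"],1))
    z=P(0)[2]
    for k in range(8):
        f=get_state()["contact_force"][2]
        if f>15: break
        ctrl.movel(np.r_[P(0)[:2],z-.001*k],max_speed=.03)
    st("press")
except ctrl.Unreachable as e: print("unreach",e); st()
E
```

```text
behind t 24.53 tcp [0.3812 0.2069 0.2847] F [ 0.  -0.7  0.6] w -0.0002 gf 0.0
1.7 [ 0.6  0.7 -0.4]
1.5 [ 0.3  0.  -0.6]
1.3 [-0.1  0.4  0.4]
1.1 [-0.2  0.1 -0.7]
0.95 [ 0.4 -0.1  0.1]
0.8 [ 0.   0.2 -0.9]
0.65 [-0.4  0.3 -0.7]
0.5 [ 0.5 -0.3  0.1]
0.38 [ 0.3 -0.5  1.6]
0.26 [-0.5  0.2 -0.5]
0.16 [-0.8  1.  -0.2]
0.08 [0.3 1.  0. ]
0.03 [0.2 0.  0.2]
press t 29.54 tcp [0.5677 0.1372 0.1615] F [-5.2  0.2 17.7] w -0.0001 gf 9.1
```

```bash
python3 - <<'E'
from h import *
p=get_state()["tcp_pos"]
ctrl.movel(np.r_[p[:2],.40],max_speed=.2); ctrl.movel([.40,-.05,.42],max_speed=.3); st("away")
for c in("scene","top"):
    im,d=vision.grab_frame(c); q=wc(cloud(c,d).reshape(-1,3))
    l=q[(abs(q[:,1])<.08)&(abs(q[:,0])<.075)&(q[:,2]>.12)&(q[:,2]<.25)]
    A=np.c_[l[:,0],np.ones(len(l))]; s=np.linalg.lstsq(A,l[:,2],rcond=None)[0]
    print(c,len(l),"slope",s.round(4)[0],"z at x=-.085",round(s[1]-.085*s[0],4),"at hinge",round(s[1]+.085*s[0],4))
    if c=="scene": cv2.imwrite("pics/end.png",cv2.resize(im,(800,600)))
E
```

```text
away t 31.88 tcp [ 0.4008 -0.0483  0.4197] F [-0.2  0.2  0.3] w -0.0001 gf 0.0
scene 4445 slope 0.0019 z at x=-.085 0.162 at hinge 0.1623
top 7449 slope 0.0008 z at x=-.085 0.1624 at hinge 0.1625
```

View pics/end.png

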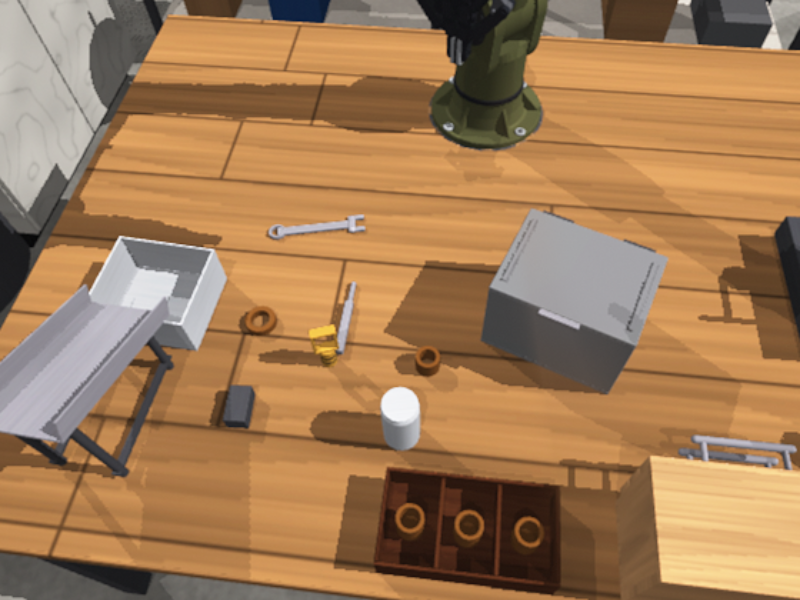

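The lid lies flat on the case, with its tab at (560,318). Nothing else has moved, and the robot is clear.

```bash
python3 -c "
from h import *
print(ticket.close_job())"
```

```text
the job is handed in; nothing more can be done
None
```

The stout gauge was hanging free on the hook before I closed the case. The lid now measures flat shut, the other things are where they were, and I handed the job in at about 32 s of the 69 s allowed.

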